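Level the disc sander's table and hold its run dial on the third click

TASK

Turn the red tilt knob in front of the disc sander until its work table sits level, with the white bubble between the two black lines of the vial. Then push the red post of the spring-return dial on the yellow control station clockwise (seen from above), past the first two clicks to the third, where the white pointer stands on the green mark, and finish while still holding it there: do not let go, and keep the table level. Leave the loose things on the bench where they are.

Things in the scene. Friction and masses are not known exactly. Their poses are not given: they have to be found in the camera images.
- sander: Disc sander fixed to the bench; grey base 400 x 250 x 16 mm. Origin on the bench under its work table's hinge line; x points from the tilt knob to the disc. Aluminium table 150 x 220 mm, top 130 mm up when level, from 127 mm in front (-x) of the hinge to 23 mm behind. Brown disc upright behind it, guard's top 236 mm up, green motor behind. Knob's axis is 165 mm in front of the hinge line.
- table_tilt (a joint): Tilt of the sander's work table (rad): 0 level, positive when its front edge (knob side) droops. Starts drooped 0.04 to 0.084. It is moved by the tilt knob only: each rad of the knob clockwise (seen from above) raises the front by 0.06 rad, lowering this value by 0.06. The knob stays where it is left.
- knob_grip (a point): Grip point of the red tilt knob, on its vertical axis, 170 mm above the bench. The grip is an upright bar 44 mm long (this point's x axis), 14 mm thick (y), from 14 mm above this point to 12 mm below, on a flange 44 mm across. The point turns with the knob. Friction about 0.07 N m.
- vial_mid (a point): Top middle of the bubble vial on the table's left (+y) side, along the table's x: black body 126 x 26 mm, yellow-green window, two black lines 21 mm apart about this point. The white bubble (12 mm long) is midway between the lines when level and shifts 4 mm towards the disc per 0.01 rad of droop; at 0.0125 rad it overlaps a line.
- station: Yellow round control station fixed to the bench, left or right of the sander: 120 mm across, 68 mm tall, on a plate 130 x 130 x 12 mm, with a black dial 82 mm across on top. Origin on the bench under the dial's axis. Marks on its top on the far (+x) side, across from the crank, clockwise from above: rest, first, second (thin, black), third (broad, green).
- dial_axis (a point): Centre of the dial's top, on its vertical axis, 81 mm above the bench.
- dial_post (a point): On the axis of the upright red post on the dial's crank, 117 mm above the bench, 85 mm from the dial's axis. Post 20 mm across, its top 20 mm above this point; it stands on a flat arm 16 mm wide whose top is 86 mm above the bench. Push it, or grip it from above; it swings with the dial, clockwise seen from above.
- dial (a joint): Angle of the spring-return dial (rad): 0 at rest, grows clockwise seen from above. Clicks at 0.35, 0.70 and 1.05 (third, green mark), stop at 1.35. A spring drives it back with 0.25 N m at rest, 0.41 N m at the third click (about 5 N at the post), give or take 0.11 N m over each click; it stays on no click by itself.
- organiser: Open blue small-parts box with four compartments, 130 x 130 x 60 mm, fixed to the bench on the other side of the sander from the station; origin under its centre. Not used.
- screwdriver: Yellow-handled screwdriver lying flat, 200 mm long, handle 26 mm thick; origin under its middle. Bystander, loose on the bench, to be left alone.
- wrench: Steel spanner lying flat, 180 mm long; origin under its middle. Bystander, loose on the bench, to be left alone.
- jar: Glass jar with steel cap, 68 mm across, 90 mm tall; origin under its centre. Bystander, loose on the bench, to be left alone.
- oil_can: Can with red label, 66 mm across, 120 mm tall; origin under its centre. Bystander, loose on the bench, to be left alone.
- tape: Black roll of tape lying flat, 96 mm across, 24 mm tall; origin under its centre. Bystander, loose on the bench, to be left alone.
- offcut: Wood offcut 140 x 70 x 35 mm; origin under its centre. Bystander, loose on the bench, to be left alone.
- mug: Blue mug, 80 mm across, 90 mm tall, handle on its +y; origin under its centre. Bystander, loose on the bench, to be left alone.

How it is judged:
On the way, in this order (a step that is already met when the one before it is completed fails the run):
1. the sander's table is level (value of joint table_tilt between -0.0125 and 0.0125 rad and value of joint dial below 0.15 rad), for 0.3 s.
2. the dial is held on its third click with the table still level (value of joint dial between 0.96 and 1.14 rad and contact force between the fingers and dial above 1 N and value of joint table_tilt between -0.0125 and 0.0125 rad), for 0.5 s.
At the end, for the whole second after the job is handed in: The sander's table is level within 0.0125 rad; the dial stands still (under 0.1 rad/s) between 0.96 and 1.14 rad, its pointer on the green third mark, with the robot's fingers holding it there by more than 1 N. The dial is not operated (stays under 0.15 rad) before the table is level (all of step 2 and velocity of joint dial between -0.1 and 0.1 rad/s); the arm keeps its last pose, push and grip.
It fails at once if a loose thing is pushed more than 30 mm from its place (distance of any of screwdriver, wrench, jar, oil_can, tape, offcut, mug from where it was at the start of the episode above 0.03 m).
It fails at once if a standing thing is tipped over (angle between any of jar, oil_can, mug's own z axis and vertical above 0.4 rad).
It also fails if it takes over 45 s, if anything falls off the work surface, if the arm or the gripper's body presses on something with over 40 N, if the wrist force passes 120 N, or if a joint passes its speed limit or range.

ROBOT

A 6-joint arm with a two-finger parallel gripper is mounted at the origin on the work surface. World frame = base frame: x ahead of the robot, y to its left, z up, the work surface at z = 0. Lengths are in m, angles in rad, forces in N, time in s.
With the tool pointing down it reaches from about 0.35 to 0.725 m from the base axis. Payload 6 kg.
Tool frame: the origin (TCP) lies between the finger pads; the fingertips stand 22 mm ahead of it and the grasp point (between the pads) lies 3 mm ahead of it; z points along the fingers, y is the line along which they close (so a half turn about z gives the same grasp; the last joint's range is limited). The gripper opens to 85 mm and grips with 20 to 120 N. Pads are 22 mm wide; open, the fingers measure 114 mm over their backs; the gripper's body (76 mm by 85 mm) begins 54 mm behind the grasp point. The pads swing forward as they close: fully open they stand 13 mm farther back than shut.
Start: joints at [-0.97, 0.04, 0.085, 0, -1.615, -0.334], TCP at [0.158, -0.579, 0.253] pointing down, gripper open.
Joint ranges: [-2.56, 2.56], [-1.29, 2.01], [-1.08, 1.49], [-3.29, 1.98], [-2.81, -0.18], [-2.99, 2.99]. Speed limits (rad/s): [2.57, 2.57, 3.01, 3.14, 3.14, 3.14].

INTERFACE

Orientations are given as a unit quaternion [w, x, y, z].
In Python, from rig import arm gives the robot as it stands.
- The arm moves only by the tool servo_tool, never from a script. Its argument "motion" is a list of rows, each a list of 7 numbers: the shift along the world's x, y, z in mm, then the turn, a rotation vector about the world's x, y, z in degrees, then the opening in per cent of the stroke, from 0 (shut) to 100 (fully open). In form: [[dx, dy, dz, rx, ry, rz, hand], ...]. A call has 1 to 8 rows; each row shifts and turns the commanded pose from where the row before left it; what a row does not reach is not made up. A row lasts 1/12 s, in which the tool goes at most 41.7 mm and 7.16 degrees, less where a joint would pass 70% of its speed; a pose out of reach is approached as far as the arm can. A call with a gripper value outside its range is refused whole. The fingers move at their own pace and stop on an object; "newtons" is the grip in N (left out, the last holds). Time passes only in rows, so rows that do not move let the fingers close. It gives the time, the measured TCP pose, the force, the opening and the grip force at its end, in the units of the state.
- arm.read_state(): the state, without advancing time (a new reading comes with each control period).
- arm.get_image(name): name is "side" or "top"; returns a dict with "frame" (480x640x3 uint8, blue, green, red), "mtx" (3x3 intrinsics, pixels), "rvec" (rotation vector, rad) and "tvec" (3), from world to camera coordinates, as OpenCV has them. Camera axes: x right, y down, z forward; pixel columns grow to the right and rows downward; lengths in m; the calibration is good to about 2 mm. A picture is of the moment at which its call begins. There is no depth.
- arm.job_done(): hands the job in; it is judged then, once.
Trained networks look in a picture, given as the dict that the camera call returned (one of the last four; its "shot" number tells which), for a name from the list of things; names that differ only in an ending like _2 or _b are one class to them, and where a whole thing is asked for, a point or a joint stands for the part that bears it (a point fixed in the world has none). Each returns a list of dicts, best first, with "confidence" (0 to 1); they miss things now and then, are a little off and sometimes report something else, mostly with a low value. They report only what shows in the picture. A call takes as long as a camera call.
- arm.regions_of(picture, thing): "region" (480x640 bool, what is visible of it) and "rect" ([left, top, right, bottom] in pixels, round what is visible of it).
The state is a dict: "t": time; "q": joint angles; "qd": joint speeds; "joint_torque": joint torques, N m; "eef_pos": TCP position; "eef_rot": TCP orientation; "contact_force": force on the tool from outside, world axes, zero at the start; "wrist_torque": the same for the moment, N m; "grip_width": finger opening in m; "gripper_force": force on a finger pad.
Only numpy, scipy, OpenCV 4.12 (cv2) and the standard library are available. Lean on these libraries where they do the work, as an engineer would, in place of code of your own. Each camera call takes 0.05 s, during which the arm holds its last target. There are 200 camera calls.

## Working session

There is one attempt and no reset: what is moved stays moved. The work goes in short steps, Python scripts to look and compute and a tool call to move; the robot and the scene stay as the last step left them, time stands still between calls to the robot, and variables do not carry over. Pictures are saved under pics/ and viewed, at most 10 in all, crops included, and the job is handed in when it is done.

Besides the shell and the picture viewer there is one more tool, called after "Emit:" as a command line: name --pt "numbers of a row" for each row, then --argument value for the rest. servo_tool: Moves the arm, as the interface text tells. Its arguments: {"type":"object","properties":{"motion":{"type":"array","items":{"type":"array","items":{"type":"number"}}},"newtons":{"type":"number"}},"required":["motion"]}

```bash
mkdir -p pics; cat > h.py <<'E'
import numpy as np, cv2
from rig import arm
def ray(p,uv):
    R=cv2.Rodrigues(np.array(p["rvec"],float))[0];t=np.array(p["tvec"],float).ravel()
    d=R.T@np.linalg.inv(np.array(p["mtx"]))@np.array([uv[0],uv[1],1.]); return -R.T@t,d
def at(p,uv,z):
    c,d=ray(p,uv); return c+d*(z-c[2])/d[2]
def px(p,X): return cv2.projectPoints(np.array(X,float).reshape(-1,3),np.array(p["rvec"],float),np.array(p["tvec"],float),np.array(p["mtx"],float),None)[0].reshape(-1,2)
E
python3 - <<'E'
from h import *
for n in("top","side"):
    p=arm.get_image(n); cv2.imwrite(f"pics/{n}0.png",p["frame"]); print(n,ray(p,(320,240)))
    for th,z in(("knob_grip",.184),("vial_mid",.13),("dial_post",.137),("station",.068),("dial_axis",.081),("sander",.1)):
        for r in arm.regions_of(p,th)[:2]:
            m=r["region"]; ys,xs=np.nonzero(m); c=(xs.mean(),ys.mean())
            print(th,round(r["confidence"],2),r["rect"],np.round(c),at(p,c,z).round(3))
print(arm.read_state())
E
```

```text
top (array([0.22491193, 0.00445058, 1.46026378]), array([ 0.19849514, -0.00592021, -0.98009924]))
knob_grip 0.69 [301.3, 244.8, 319.8, 258.6] [310. 251.] [0.454 0.024 0.184]
knob_grip 0.2 [401.2, 181.6, 454.2, 232.2] [427. 206.] [ 0.571 -0.282  0.184]
vial_mid 0.6 [273.5, 184.0, 354.7, 241.5] [312. 213.] [0.57  0.016 0.13 ]
dial_post 0.63 [186.3, 189.4, 226.0, 228.1] [203. 206.] [0.591 0.311 0.137]
station 0.85 [181.7, 183.9, 233.2, 235.8] [205. 208.] [0.602 0.321 0.068]
dial_axis 0.56 [183.1, 181.7, 228.3, 234.5] [205. 208.] [0.599 0.318 0.081]
sander 0.83 [264.9, 116.7, 356.5, 277.1] [314. 201.] [0.61  0.012 0.1  ]
side (array([0.07609936, 1.06134731, 1.16781083]), array([ 0.28094297, -0.68371913, -0.67354787]))
knob_grip 0.61 [324.3, 227.5, 343.0, 255.5] [336. 241.] [0.45  0.05  0.184]
knob_grip 0.29 [381.0, 139.4, 409.8, 182.7] [395. 163.] [ 0.416 -0.318  0.184]
vial_mid 0.72 [251.0, 204.4, 342.9, 277.1] [295. 240.] [0.568 0.033 0.13 ]
dial_post 0.91 [205.6, 307.2, 262.7, 349.6] [230. 331.] [0.573 0.361 0.137]
dial_post 0.23 [296.3, 322.2, 373.5, 330.9] [345. 326.] [0.349 0.252 0
[... 226 characters left out ...]
 ]
{'t': 0.7, 'q': array([-9.70322204e-01,  4.01807319e-02,  8.48393711e-02, -1.21250743e-05,
       -1.61550185e+00, -3.33708687e-01]), 'qd': array([ 0.00192602,  0.00040523, -0.00061456,  0.00055318, -0.0017291 ,
        0.00343532]), 'joint_torque': array([-1.47803119e-03, -3.67828703e+01,  3.47382510e+01,  6.93212450e+00,
       -1.01022713e-03, -2.41786529e-05]), 'eef_pos': array([ 0.15819451, -0.57875708,  0.25329144]), 'eef_rot': array([-5.14808352e-06, -1.32987837e-01,  9.91117669e-01,  2.36582841e-05]), 'contact_force': array([-0.41921921,  0.80336022,  0.07194891]), 'wrist_torque': array([0.00623168, 0.06687978, 0.03180096]), 'gripper_force': 0.0, 'grip_width': 0.08549439197990376}
```

```bash
python3 - <<'E'
import cv2
a=cv2.imread("pics/top0.png")[110:290,170:370]; b=cv2.imread("pics/side0.png")
cv2.imwrite("pics/top1.png",cv2.resize(a,None,fx=3.3,fy=3.3,interpolation=cv2.INTER_CUBIC)[:, :])
cv2.imwrite("pics/side1.png",cv2.resize(b[170:400,160:440],None,fx=2.6,fy=2.6,interpolation=cv2.INTER_CUBIC))
E
```

```text
(no output)
```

View pics/top0.png

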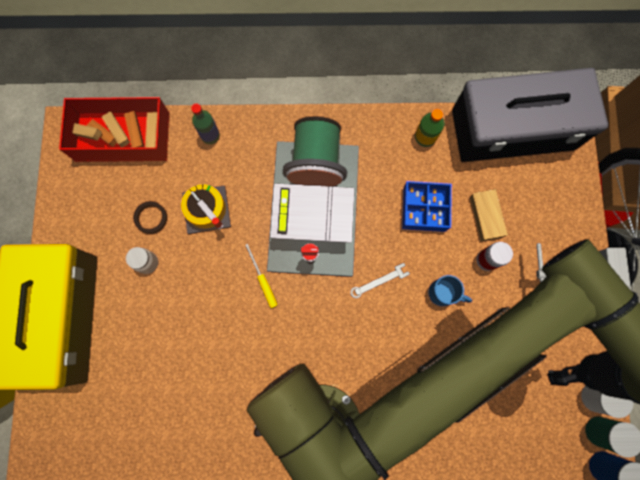

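View pics/top1.png

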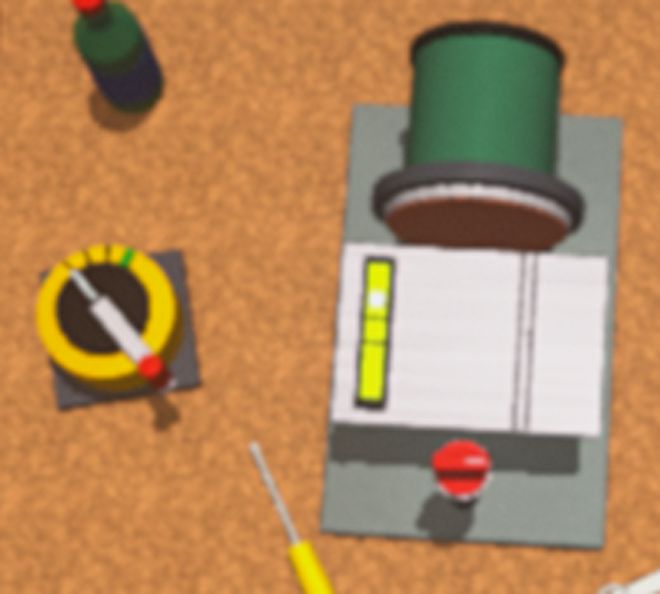

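View pics/side1.png

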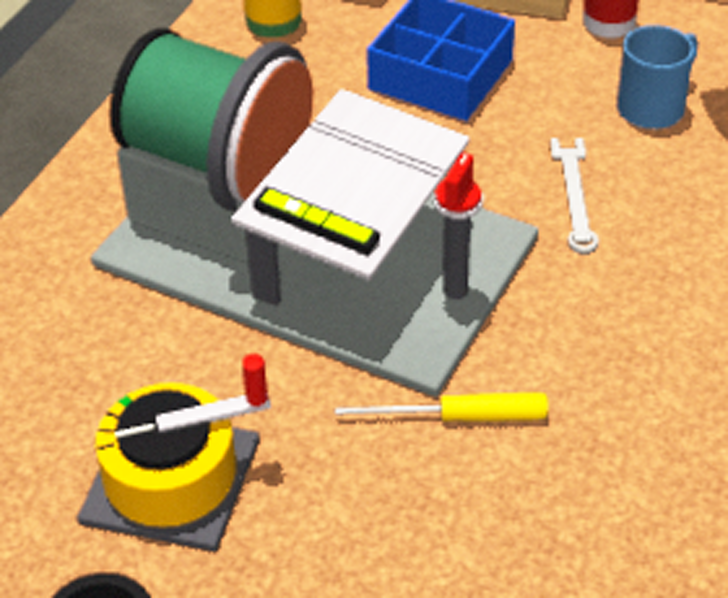

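```bash
python3 - <<'E'
from h import *
from scipy.optimize import least_squares
ps={n:arm.get_image(n) for n in("top","side")}
def red(p,box):
    f=p["frame"].astype(int);m=(f[...,2]>130)&(f[...,1]<75)&(f[...,0]<75)
    k=np.zeros_like(m);l,t,r,b=box;k[t:b,l:r]=m[t:b,l:r];return k
K={"top":(295,238,325,265),"side":(318,222,348,262)}; P={"top":(205,208,228,236),"side":(245,300,270,332)}
def tri(uvs):
    A=np.zeros((3,3));b=np.zeros(3)
    for n,u in uvs.items():
        c,d=ray(ps[n],u);d/=np.linalg.norm(d);M=np.eye(3)-np.outer(d,d);A+=M;b+=M@c
    return np.linalg.solve(A,b)
for nm,B in(("knob",K),("post",P)):
    cs={}
    for n in B:
        ys,xs=np.nonzero(red(ps[n],B[n]));cs[n]=(xs.mean(),ys.mean());print(nm,n,len(xs),xs.min(),xs.max(),ys.min(),ys.max())
    X=tri(cs);print(nm,X.round(4),{n:(px(ps[n],X)[0]-cs[n]).round(1) for n in cs})
# bubble: white inside the vial ; dial: yellow ring
p=ps["top"];f=p["frame"][180:245,272:300].astype(int)
yel=(f[...,0]<110)&(f[...,1]>180);w=f.min(2)>200
ys,xs=np.nonzero(yel);print("vial yellow",xs.mean()+272,ys.min()+180,ys.max()+180, xs.min()+272,xs.max()+272)
for y in range(183,238): print(y,p["frame"][y,278:291].min(1).max(),[tuple(map(int,p["frame"][y,x])) for x in (282,284)]) if y>185 else 0
R=[]
for n in ps:
    im=cv2.resize(ps[n]["frame"][K[n][1]-4:K[n][3]+4,K[n][0]-4:K[n][2]+4],(380,440),interpolation=cv2.INTER_CUBIC);R.append(im)
cv2.imwrite("pics/knob.png",np.hstack(R))
E
```

```text
knob top 146 301 318 244 259
knob side 238 328 344 229 251
knob [0.4589 0.0271 0.1577] {'top': array([0.1, 0.5]), 'side': array([-0.5, -0.1])}
post top 40 212 219 218 224
post side 144 254 262 307 325
post [0.5511 0.2816 0.1132] {'top': array([0.2, 1. ]), 'side': array([-1.2, -0.4])}
vial yellow 283.06849315068496 190 230 279 287
186 221 [(208, 206, 217), (211, 210, 219)]
187 220 [(149, 146, 156), (163, 158, 168)]
188 219 [(79, 94, 99), (93, 100, 106)]
189 220 [(43, 137, 130), (48, 145, 136)]
190 222 [(30, 207, 190), (26, 222, 205)]
191 220 [(16, 230, 212), (7, 240, 230)]
192 220 [(16, 234, 217), (1, 240, 230)]
193 219 [(14, 234, 216), (3, 239, 230)]
194 218 [(18, 234, 218), (3, 238, 229)]
195 216 [(13, 233, 216), (3, 239, 229)]
196 217 [(18, 234, 217), (13, 239, 230)]
197 218 [(62, 234, 221), (74, 238, 231)]
198 215 [(138, 235, 226), (170, 238, 234)]
199 234 [(194, 234, 229), (234, 238, 236)]
200 237 [(213, 232, 228), (247, 238, 237)]
201 236 [(207, 232, 227), (245, 238, 236)]
202 212 [(167, 233, 227), (212, 238, 235)]
203 214 [(97, 238, 230), (128, 239, 232)]
204 216 [(34, 236, 222
[... 661 characters left out ...]
9, 229)]
221 223 [(8, 239, 229), (15, 239, 229)]
222 224 [(8, 239, 230), (14, 238, 228)]
223 227 [(8, 238, 229), (13, 239, 228)]
224 229 [(9, 239, 230), (15, 238, 227)]
225 226 [(9, 239, 230), (20, 239, 228)]
226 224 [(13, 239, 230), (17, 238, 226)]
227 223 [(10, 240, 231), (20, 234, 220)]
228 223 [(11, 241, 233), (23, 235, 219)]
229 223 [(17, 238, 224), (27, 225, 210)]
230 224 [(37, 192, 180), (37, 186, 174)]
231 226 [(48, 113, 110), (47, 117, 114)]
232 226 [(50, 61, 68), (49, 64, 70)]
233 224 [(72, 73, 82), (71, 72, 82)]
234 223 [(138, 138, 149), (138, 137, 147)]
235 221 [(199, 198, 208), (198, 197, 207)]
236 224 [(220, 219, 228), (221, 220, 229)]
237 214 [(206, 206, 215), (211, 209, 219)]
```

View pics/knob.png

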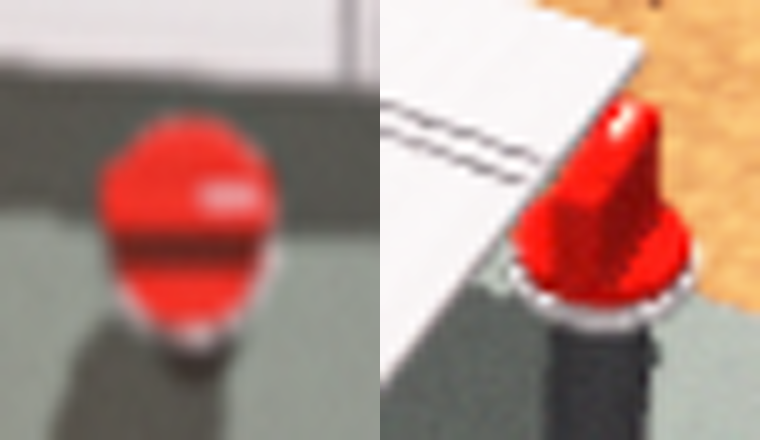

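```bash
python3 - <<'E'
from h import *
p=arm.get_image("top")
print("bar",at(p,(309.4,249.2),.184).round(4))
print("line mid/bubble",at(p,(283,209.7),.13),at(p,(283,200.4),.13))
# sander yaw via base corners on crop (x/3.3+170, y/3.3+110)
for c in((330,530),(602,546)): print(at(p,(c[0]/3.3+170,c[1]/3.3+110),.016).round(3))
m=arm.regions_of(p,"station")[0]
f=p["frame"].astype(int);y=((f[...,2]>170)&(f[...,1]>140)&(f[...,0]<80)).astype(np.uint8);k=np.zeros_like(y);k[180:232,178:228]=y[180:232,178:228]
c=max(cv2.findContours(k,0,2)[0],key=cv2.contourArea);c=cv2.convexHull(c)
# top ring hull: fit circle at z=.068
w=np.array([at(p,q[0],.068)[:2] for q in c])
from scipy.optimize import least_squares
for off in range(1):
    far=w[w[:,0]>w[:,0].mean()-.01]
    r=least_squares(lambda s:np.hypot(*(far-s[:2]).T)-.06,[.6,.31],loss="soft_l1",f_scale=.002);print("axis",r.x.round(4),(np.hypot(*(far-r.x[:2]).T)-.06).round(3))
q=arm.get_image("side")
for n,pp,u in(("top",p,(215.5,220.5)),("side",q,(257,309))):print("posttop",at(pp,u,.137).round(4))
print("c(dial centre white pivot) ",at(p,(100/3.3+170,305/3.3+110),.083).round(4))
E
```

```text
bar [0.4596 0.0242 0.184 ]
line mid/bubble [0.57931555 0.09598103 0.13      ] [0.60550713 0.09607448 0.13      ]
[0.429 0.141 0.016]
[ 0.413 -0.096  0.016]
axis [0.6178 0.3342] [-0.    -0.003 -0.     0.    -0.    -0.001  0.003  0.001]
posttop [0.5493 0.277  0.137 ]
posttop [0.548  0.2822 0.137 ]
c(dial centre white pivot)  [0.6154 0.3326 0.083 ]
```

Emit:
servo_tool --pt "18 36 2 0 0 7 100" --pt "18 36 2 0 0 7 100" --pt "18 36 2 0 0 7 100" --pt "18 36 0 0 0 7 100" --pt "18 36 0 0 0 7 100" --pt "18 36 0 0 0 7 100" --pt "18 36 0 0 0 7 100" --pt "18 36 0 0 0 7 100"

```text
t: 1.62
eef_pos: [0.3024, -0.2891, 0.2595]
eef_rot: [0.0, -0.585, 0.811, -0.0]
contact_force: [2.0, 0.7, -0.2]
grip_width: 0.0854
gripper_force: 0.0
```

Emit:
servo_tool --pt "18 36 0 0 0 7 100" --pt "18 36 0 0 0 7 100" --pt "18 36 0 0 0 4.7 100" --pt "18 36 0 0 0 0 100" --pt "18 36 0 0 0 0 100" --pt "18 36 0 0 0 0 100" --pt "12 30 0 0 0 0 100" --pt "0 0 0 0 0 0 100"

```text
t: 2.28
eef_pos: [0.4233, -0.0405, 0.2584]
eef_rot: [0.0, 0.709, -0.705, -0.001]
contact_force: [-0.1, 0.0, -0.9]
grip_width: 0.0854
gripper_force: 0.0
```

Emit:
servo_tool --pt "18 33 0 0 0 0 100" --pt "18 33 0 0 0 0 100" --pt "0 0 -15 0 0 0 100" --pt "0 0 -15 0 0 0 100" --pt "0 0 0 0 0 0 100"

```text
t: 2.7
eef_pos: [0.4572, 0.0216, 0.2261]
eef_rot: [0.002, 0.707, -0.707, -0.001]
contact_force: [0.5, 0.1, 0.3]
grip_width: 0.0854
gripper_force: 0.0
```

```bash
python3 - <<'E'
from h import *
p=arm.get_image("side");print(arm.read_state()["eef_pos"])
cv2.imwrite("pics/side2.png",cv2.resize(p["frame"][160:300,240:420],None,fx=4,fy=4,interpolation=cv2.INTER_CUBIC))
E
```

```text
[0.45759369 0.021094   0.22799128]
```

View pics/side2.png

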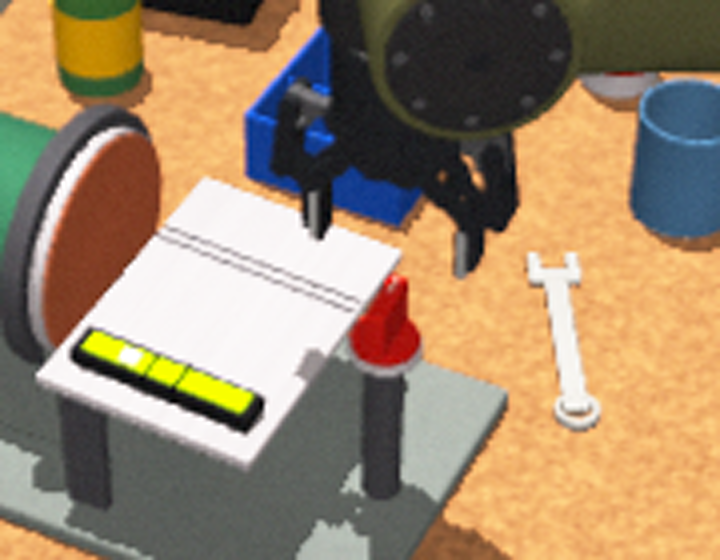

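The fingers straddle the red grip (tips at crop 317,237 and 463,270; knob at 393,300), so I go down and close.

Emit:
servo_tool --pt "2 4 -15 0 0 0 100" --pt "0 0 -15 0 0 0 100" --pt "0 0 -12 0 0 0 100" --pt "0 0 0 0 0 0 40" --pt "0 0 0 0 0 0 0" --pt "0 0 0 0 0 0 0" --pt "0 0 0 0 0 0 0" --pt "0 0 0 0 0 0 0" --newtons 40

```text
t: 3.42
eef_pos: [0.4605, 0.0252, 0.1883]
eef_rot: [0.001, -0.707, 0.707, -0.0]
contact_force: [-0.5, 0.2, 0.2]
grip_width: 0.0252
gripper_force: 0.0
```

Emit:
servo_tool --pt "0 0 0 0 0 0 0" --pt "0 0 0 0 0 0 0" --pt "0 0 0 0 0 0 0"

```text
t: 3.67
eef_pos: [0.4589, 0.0251, 0.1882]
eef_rot: [-0.001, -0.707, 0.707, 0.001]
contact_force: [-11.0, 1.8, 6.7]
grip_width: 0.0137
gripper_force: 41.5
```

Emit:
servo_tool --pt "0 0 0 0 0 -5 0" --pt "0 0 0 0 0 -5 0" --pt "0 0 0 0 0 -5 0" --pt "0 0 0 0 0 -5 0" --pt "0 0 0 0 0 -5 0" --pt "0 0 0 0 0 -5 0" --pt "0 0 0 0 0 -5 0" --pt "0 0 0 0 0 -5 0"

```text
t: 4.33
eef_pos: [0.459, 0.025, 0.1883]
eef_rot: [-0.001, -0.421, 0.907, 0.0]
contact_force: [-10.1, 0.6, 7.3]
grip_width: 0.0133
gripper_force: 41.4
```

Emit:
servo_tool --pt "0 0 0 0 0 -5 0" --pt "0 0 0 0 0 -5 0" --pt "0 0 0 0 0 -5 0" --pt "0 0 0 0 0 -5 0" --pt "0 0 0 0 0 -1 0" --pt "0 0 0 0 0 0 0"

```text
t: 4.83
eef_pos: [0.4589, 0.0249, 0.1882]
eef_rot: [-0.001, -0.25, 0.968, -0.0]
contact_force: [-9.6, 0.2, 7.1]
grip_width: 0.0132
gripper_force: 41.4
```

```bash
python3 - <<'E'
from h import *
s=arm.read_state();print(s["t"],s["q"].round(3),s["contact_force"])
a=arm.get_image("side");b=arm.get_image("top")
cv2.imwrite("pics/lev.png",np.hstack([cv2.resize(x,(390,390),interpolation=cv2.INTER_CUBIC) for x in (a["frame"][220:285,240:305],b["frame"][180:245,255:320])]))
E
```

```text
4.8333 [ 4.950e-01 -3.430e-01 -3.750e-01 -1.000e-03 -1.542e+00 -1.561e+00] [-9.60069379  0.21383756  7.10753568]
```

View pics/lev.png

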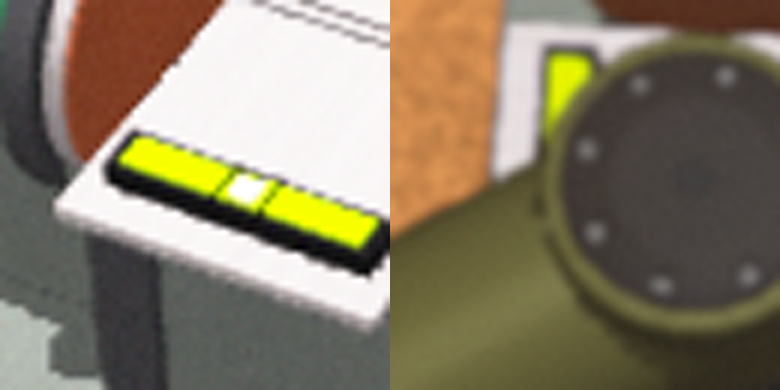

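Bubble sits midway between the two lines (side crop ~246,188, lines at ~225 and 268): level. Release, lift, look once more.

Emit:
servo_tool --pt "0 0 0 0 0 0 30" --pt "0 0 0 0 0 0 60" --pt "0 0 0 0 0 0 100" --pt "0 0 0 0 0 0 100" --pt "0 0 0 0 0 0 100" --pt "0 0 25 0 0 0 100" --pt "0 0 35 0 0 0 100" --pt "0 20 15 0 0 0 100"

```text
t: 5.6
eef_pos: [0.4611, 0.0434, 0.2667]
eef_rot: [0.002, -0.249, 0.969, -0.001]
contact_force: [0.9, -0.2, 1.4]
grip_width: 0.0855
gripper_force: 0.0
```

Emit:
servo_tool --pt "12 32 0 0 0 3 100" --pt "12 32 0 0 0 3 100" --pt "12 32 0 0 0 3 100" --pt "12 32 0 0 0 3 100" --pt "12 32 0 0 0 3 100" --pt "12 32 0 0 0 3 100" --pt "14 38 0 0 0 3 100" --pt "0 0 0 0 0 0 100"

```text
t: 6.27
eef_pos: [0.5469, 0.2803, 0.2576]
eef_rot: [-0.003, -0.425, 0.905, -0.0]
contact_force: [-1.6, -0.2, -2.4]
grip_width: 0.0853
gripper_force: 0.0
```

```bash
python3 - <<'E'
from h import *
a=arm.get_image("side");s=arm.read_state();print(s["t"],s["eef_pos"],s["q"].round(2))
cv2.imwrite("pics/st.png",cv2.resize(a["frame"][210:400,170:410],None,fx=3,fy=3,interpolation=cv2.INTER_CUBIC))
E
```

```text
6.3167 [0.54634952 0.2779862  0.25863511] [ 0.8   0.08  0.14 -0.   -1.63 -1.49]
```

View pics/st.png

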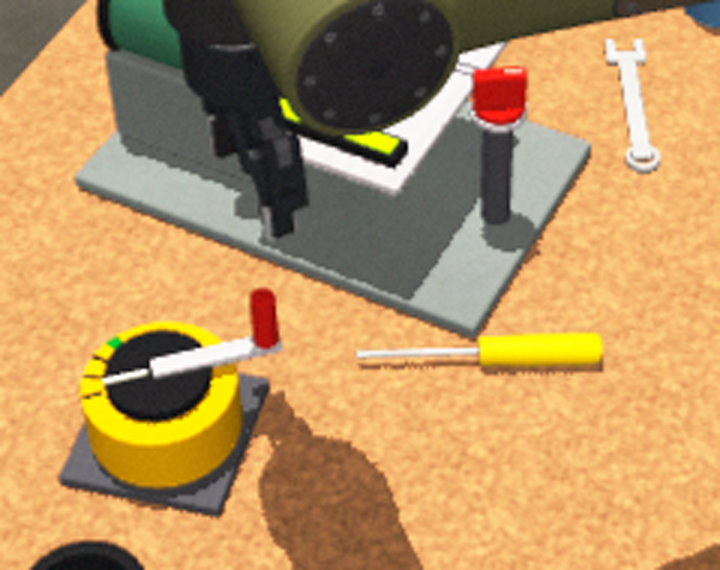

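The post (crop 263,320) is under the open fingers (275,230), pointer on the rest mark; descending and gripping gently.

Emit:
servo_tool --pt "2 1 -30 0 0 0 100" --pt "0 0 -30 0 0 0 100" --pt "0 0 -30 0 0 0 100" --pt "0 0 -25 0 0 0 100" --pt "0 0 -20 0 0 0 100" --pt "0 0 0 0 0 0 100" --pt "0 0 0 0 0 0 60" --pt "0 0 0 0 0 0 50"

```text
t: 6.98
eef_pos: [0.549, 0.2762, 0.1296]
eef_rot: [0.001, -0.422, 0.906, -0.0]
contact_force: [-0.5, -0.2, 1.2]
grip_width: 0.0639
gripper_force: 0.0
```

Emit:
servo_tool --pt "0 0 0 0 0 0 35" --pt "0 0 0 0 0 0 0" --pt "0 0 0 0 0 0 0" --pt "0 0 0 0 0 0 0" --pt "0 0 0 0 0 0 0" --newtons 30

```text
t: 7.4
eef_pos: [0.5475, 0.2773, 0.1286]
eef_rot: [0.0, -0.423, 0.906, 0.001]
contact_force: [-7.3, 2.9, 5.1]
grip_width: 0.019
gripper_force: 29.3
```

Emit:
servo_tool --pt "-5.2 7.2 0 0 0 -6 0" --pt "-4.4 7.7 0 0 0 -6 0" --pt "-3.7 8.1 0 0 0 -6 0" --pt "-2.7 8.5 0 0 0 -6 0" --pt "-1.9 8.7 0 0 0 -6 0"

```text
t: 7.82
eef_pos: [0.5291, 0.3159, 0.1286]
eef_rot: [-0.001, -0.171, 0.985, -0.001]
contact_force: [-7.5, -4.8, 7.3]
grip_width: 0.0188
gripper_force: 29.9
```

Emit:
servo_tool --pt "-0.9 8.9 0 0 0 -6 0" --pt "0 8.8 0 0 0 -6 0" --pt "0.9 8.9 0 0 0 -6 0" --pt "1.9 8.7 0 0 0 -6 0" --pt "2.7 8.5 0 0 0 -6 0" --pt "0 0 0 0 0 0 0" --pt "0 0 0 0 0 0 0"

```text
t: 8.4
eef_pos: [0.5322, 0.3619, 0.1287]
eef_rot: [-0.002, 0.086, 0.996, 0.0]
contact_force: [-16.5, 1.3, 10.8]
grip_width: 0.0187
gripper_force: 30.1
```

```bash
python3 - <<'E'
from h import *
a=arm.get_image("side");s=arm.read_state();b=arm.get_image("top");print(s["t"],s["eef_pos"],s["q"].round(2),s["contact_force"],s["gripper_force"])
d=s["eef_pos"][:2]-[.6165,.3335];print(np.hypot(*d),np.degrees(np.arctan2(d[1],d[0])))
cv2.imwrite("pics/end.png",np.hstack([cv2.resize(x,None,fx=4,fy=4,interpolation=cv2.INTER_CUBIC) for x in (a["frame"][280:390,180:275],b["frame"][165:275,175:265])]))
E
```

```text
8.45 [0.53217024 0.36180524 0.12868855] [ 0.91  0.18  0.01 -0.   -1.4  -2.65] [-17.83398714   1.4322468    9.45808875] 30.1063871383667
0.08895333155167798 161.44570060466472
```

View pics/end.png

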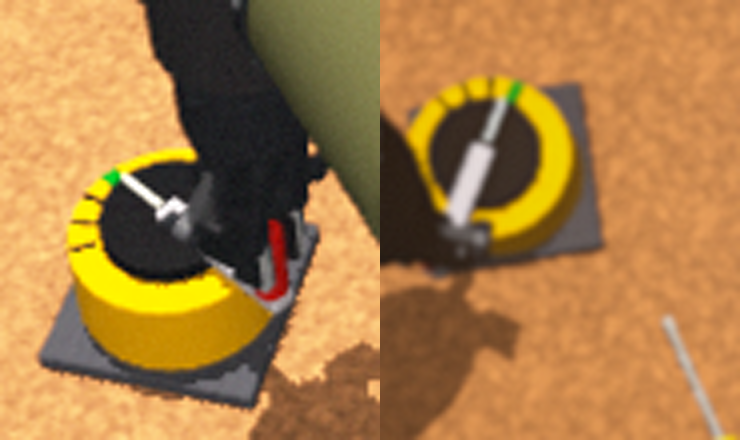

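The pointer stands on the near edge of the green mark (top crop 505,100; mark 515,90), about 1.0 rad: a small extra nudge centres it.

Emit:
servo_tool --pt "0.5 2 0 0 0 -1.2 0" --pt "0.5 2 0 0 0 -1.2 0" --pt "0 0 0 0 0 0 0" --pt "0 0 0 0 0 0 0" --pt "0 0 0 0 0 0 0" --pt "0 0 0 0 0 0 0" --pt "0 0 0 0 0 0 0" --pt "0 0 0 0 0 0 0"

```text
t: 9.17
eef_pos: [0.5334, 0.3653, 0.1287]
eef_rot: [-0.002, 0.107, 0.994, 0.0]
contact_force: [-15.5, 0.3, 8.9]
grip_width: 0.0189
gripper_force: 30.0
```

```bash
python3 - <<'E'
from h import *
s=arm.read_state();a=arm.get_image("side");b=arm.get_image("top");print(s["t"],s["eef_pos"],s["contact_force"],s["gripper_force"],s["q"][5])
d=s["eef_pos"][:2]-[.6165,.3335];print(np.hypot(*d),np.degrees(np.arctan2(d[1],d[0])))
cv2.imwrite("pics/end2.png",np.hstack([cv2.resize(x,(400,400),interpolation=cv2.INTER_CUBIC) for x in (b["frame"][175:235,175:235],b["frame"][180:240,260:320])]))
E
```

```text
9.1667 [0.53338971 0.36528267 0.12866963] [-15.46333976   0.27878974   8.89919144] 30.04786044359207 -2.6925238628546153
0.08898010624300247 159.07236499739903
```

View pics/end2.png

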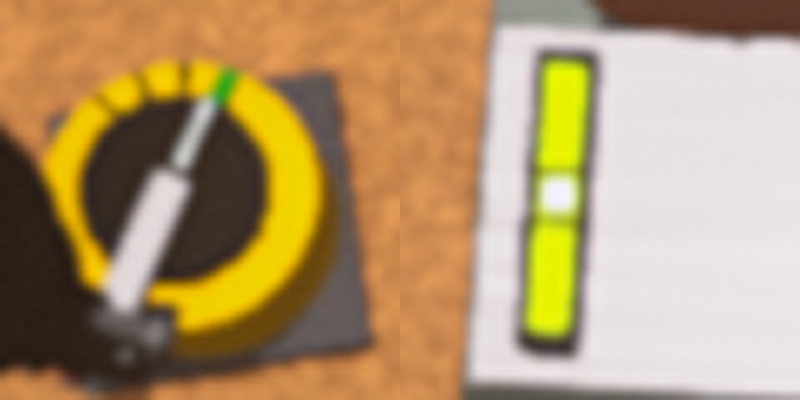

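The pointer aligns with the green mark once its height above the ring is allowed for (tip 208,105, mark 225,87), about 1.05 rad. The bubble (558,195) is midway between the lines.

```bash
python3 -c "
from rig import arm
print(arm.job_done())"
```

```text
the job is handed in; nothing more can be done
None
```

I handed the job in with the sander table level and the dial held on its third click. The bubble was midway between the two lines. The dial was at about 1.05 rad with its pointer on the green mark, and the gripper was still holding the post with about 30 N. The hand-in gave no verdict, so I don't know the result.

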